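Slide the tall can into the wire rack and close its bar

TASK

Two tall narrow cans, the dark spray can and the plain steel tin, belong side by side in the low wire rack near the sink; one of them already stands in its left bay. Push the other one, low on its body so that it slides upright over the worktop and does not tip, into the empty right bay until it is fully home against the back rod; then push the rack's raised retaining bar over and down, fully shut across both. Only push gently with the fingers: do not lift or squeeze the cans, and leave the other things on the worktop where they are.

Things in the scene. Friction and masses are not known exactly. Their poses are not given: they have to be found in the camera images.
- spray_can: Tall dark spray can with a narrower black cap, upright, loose: body 54 mm across up to 182 mm, cap 42 mm across, 228 mm high in all, about 0.3 kg. Origin: centre of its underside; z up its axis. Pushed higher than about 35 mm above the worktop it tips over. Stands either in the rack's left bay or out on the worktop in front of the rack, the steel tin taking the other place.
- steel_tin: Tall plain ribbed steel tin, upright, loose: a cylinder 53 mm across, 142 mm high, about 0.18 kg. Origin: centre of its underside; z up its axis. Pushed higher than about 35 mm above the worktop it tips over. Stands in whichever of the two places the spray can does not.
- rack: Low wire rack of 6 mm steel rod, fixed, with no floor: cans slide straight in on the worktop. Origin: on the worktop under its middle; +x points into the bays, away from the open front, +y to the left seen from the front. Guide rods 22 and 72 mm above the worktop: middle one at y = 0 from x = -0.036, sides at y = +-0.074, back at x = 0.024. A rail at the back rises to 112 mm.
- left_bay (a point): On the worktop in the left bay (rack x = -0.006, y = 0.037): where the underside centre of a can is when it is fully home against the back rod. Same axes as the rack.
- right_bay (a point): The same for the right bay (rack x = -0.006, y = -0.037), empty at the start. Each bay is 68 mm wide between the rods; its outer rods flare outward to the front posts (rack x = -0.042, y = +-0.090, 81 mm high). A can that is home leaves 14 mm to the shut bar; one left sticking out stops the bar.
- bar_pivot (a point): On the pivot of the retaining bar, on the rack's right front post: rack x = -0.050, y = -0.090, 60 mm above the worktop. The bar turns in the upright plane of the rack's front (rack x = -0.050).
- bar_end (a point): Free end of the retaining bar, 190 mm from the pivot: centre of a 16 mm black ball. The bar is a straight 6 mm steel rod.
- bar (a joint): Angle of the bar, rad: 0 shut (its stop): level, 60 mm above the worktop, across the front of both bays, from the pivot along the rack's +y, its end in the fork on the left post. It grows as the end is raised: 1.57 upright, more than that leaning out to the right. Stop at 2.2. Stiff pivot (about 0.1 N m): it stays where it is left; about 1 N at mid-length moves it.
- mug: Red mug, 82 mm across, 85 mm high; leave it alone. Origin: centre of its underside.
- carton: Small orange-yellow card box standing on end, 32 x 62 mm, 88 mm high; leave it alone. Origin: centre of its underside.
- bowl: Small white bowl, 126 mm across, 62 mm high; leave it alone. Origin: centre of its underside.
- pill_bottle: White bottle with a dark red cap, 62 mm across, 114 mm high; leave it alone. Origin: centre of its underside.
- timer: White egg timer, 67 mm across, 57 mm high; leave it alone. Origin: centre of its underside.
- organiser: Flat teal pill organiser, 37 x 156 x 23 mm; leave it alone. Origin: centre of its underside.
Mind the look-alikes: they are no part of the job. There is more than one size of the spray_can; the job needs the larger.

How it is judged:
On the way:
1. both cans stand upright and fully home in the bays while the bar is still raised (x of spray_can in the frame of rack between -0.017 and 0.006 m and y of spray_can in the frame of rack between -0.052 and 0.052 m and angle between each of spray_can, steel_tin's own z axis and vertical below 0.06 rad and height (world z) of each of spray_can, steel_tin below 0.006 m and x of steel_tin in the frame of rack between -0.017 and 0.006 m and y of steel_tin in the frame of rack between -0.052 and 0.052 m and value of joint bar above 0.8 rad), for 0.2 s.
At the end, for the whole second after the job is handed in: Both cans stand upright (within 0.06 rad), at rest, on the worktop inside the rack's bays, within about 11 mm of fully home, and the bar is down to within 0.07 rad (x of spray_can in the frame of rack between -0.017 and 0.006 m and y of spray_can in the frame of rack between -0.052 and 0.052 m and angle between each of spray_can, steel_tin's own z axis and vertical below 0.06 rad and height (world z) of each of spray_can, steel_tin below 0.006 m and x of steel_tin in the frame of rack between -0.017 and 0.006 m and y of steel_tin in the frame of rack between -0.052 and 0.052 m and linear speed of each of spray_can, steel_tin below 0.02 m/s and value of joint bar below 0.07 rad); the robot touches nothing.
It fails at once if a can is tipped by more than 0.25 rad (angle between any of spray_can, steel_tin's own z axis and vertical above 0.25 rad).
It fails at once if a can is lifted off the worktop (height (world z) of any of spray_can, steel_tin above 0.012 m).
It fails at once if a can is squeezed or pushed harder than 18 N (contact force between the fingers and spray_can above 18 N or contact force between the fingers and steel_tin above 18 N).
It fails at once if another thing on the worktop is moved by more than 20 mm (distance of any of mug, carton, bowl, pill_bottle, timer, organiser from where it was at the start of the episode above 0.02 m).
It also fails if it takes over 54 s, if anything falls off the work surface, if the arm or the gripper's body presses on something with over 40 N, if the wrist force passes 120 N, or if a joint passes its speed limit or range.

ROBOT

A 7-joint arm with a two-finger parallel gripper is mounted at the origin on a cart in front of the work surface, level with it; the furniture and walls round the work are solid. World frame = base frame: x ahead of the robot, y to its left, z up, the work surface at z = 0. Lengths are in m, angles in rad, forces in N, time in s.
With the tool pointing down it reaches from about 0.4 to 0.9 m from the base axis. Payload 5.6 kg.
Tool frame: the origin (TCP) lies midway between the tips of the shut fingers; the grasp point (between the pads) lies 19 mm behind it; y points along the fingers, z is the direction in which the jaws open and shut, and the axes are right-handed (so a half turn about y gives the same grasp; the last joint's range is limited). The gripper opens to 92 mm and grips with 3 to 60 N. Pads are 20 mm wide; open, the fingers measure 128 mm over their backs; the gripper's body (75 mm by 189 mm) begins 69 mm behind the grasp point.
Start: joints at [1.207, 0.468, -0.012, 1.603, 0.006, 1.071, -0.056], TCP at [0.205, -0.617, 0.215] pointing down, gripper open.
Joint ranges: [-2.53, 2.53], [-0.31, 2.02], [-1.57, 1.55], [0.28, 2.44], [-1.29, 4.43], [0.15, 1.84], [-2.92, 2.92]. Speed limits (rad/s): [2.57, 2.57, 3.14, 3.14, 3.14, 3.14, 3.14].

INTERFACE

Orientations are given as a 3x3 rotation matrix whose columns are the frame's x, y, z axes.
In Python, from station import env, effector, solver, viewer, workorder, search_frame, tip_of gives the robot as it stands. Calls block until the motion is done:
- env.reach(position, orientation): joint-space move of the TCP to a pose.
- env.movel(position, frame=None, rate=0.15): straight line of the TCP; frame=None keeps the orientation; rate is the mean speed in m/s.
- env.goto_joints(angles): joint-space move.
- effector.release() and effector.grasp(squeeze=None): open the fingers fully, or close them until they stop; squeeze is the grip in N (None keeps the last).
- env.pause(seconds).
- solver.inverse_kinematics(position, orientation): joint angles nearest the present ones, or None.
- env.sense(): the state.
- viewer.read_camera(name): name is "scene" or "top" or "wrist"; returns (picture, depth): 420x560x3 uint8, red, green, blue; 420x560 float32, m along the optical axis (not along the pixel's ray), 0 where there is no reading.
- viewer.camera_info(name): a dict with "intrinsics" (3x3 intrinsics, pixels), "eye" and "rotation" of the camera in the world; the wrist camera has in their place "T_tool_cam" (4x4, takes a point from camera to tool coordinates, whose origin is the TCP and whose axes are the tool frame's). Camera axes: x right, y up, looking along -z (the intrinsics and any distortion apply to the point x, -y, -z); pixel columns grow to the right and rows downward; lengths in m; the calibration is good to about 2 mm. A picture is of the moment at which its call begins: read the wrist's pose just before it. camera_info takes no time and is no camera call.
A pose or a line that the arm cannot do raises env.PlanningError and nothing moves.
- workorder.finish_job(): hands the job in, once; it reports no verdict.
Trained networks look in the newest picture that a camera, given by its name, has taken for a name from the list of things; names that differ only in an ending like _2 or _b are one class to them, and where a whole thing is asked for, a point or a joint stands for the part that bears it (a point fixed in the world has none). Each returns a list of dicts, best first, with "score" (0 to 1); they miss things now and then, are a little off and sometimes report something else, mostly with a low value. They report only what shows in the picture. A call takes as long as a camera call. They do not tell look-alikes from the thing itself.
- search_frame(camera, name): "at" ([x, y, z] in m, in world coordinates, good to about 4 mm: the middle of the surface that is visible of it).
- tip_of(camera, name): "at" ([x, y, z] in m, in world coordinates, good to about 4 mm: a listed point, or the origin of a listed thing).
The state is a dict: "t": time; "joint_positions": joint angles; "joint_velocities": joint speeds; "tau": joint torques, N m; "ee_pos": TCP position; "tcp_rot": TCP orientation; "wrist_force": force on the tool from outside, world axes, zero at the start; "moment": the same for the moment, N m; "gripper_width": finger opening in m.
Only numpy, scipy, OpenCV 4.12 (cv2) and the standard library are available. Lean on these libraries where they do the work, as an engineer would, in place of code of your own. Each camera call takes 0.05 s, during which the arm holds its last target.

## Working session

There is one attempt and no reset: what is moved stays moved. The work goes in short steps, each a Python script; the robot and the scene stay as the last script left them, time stands still between calls to the robot, and variables do not carry over. Pictures are saved under pics/ and viewed, and the job is handed in when it is done.

```bash
ls; mkdir -p pics; cat > h.py <<'E'
import numpy as np, cv2
from station import env, effector, solver, viewer, workorder, search_frame, tip_of
np.set_printoptions(precision=4,suppress=True)
def snap(c,fn=None):
    s=env.sense(); im,d=viewer.read_camera(c)
    if fn: cv2.imwrite('pics/'+fn,im[:,:,::-1])
    return im,d,s
def cam(c,s=None):
    i=viewer.camera_info(c); K=np.array(i['intrinsics'])
    if 'eye' in i: return K,np.array(i['eye']),np.array(i['rotation'])
    T=np.array(i['T_tool_cam']); R=np.array(s['tcp_rot']); p=np.array(s['ee_pos'])
    return K,p+R@T[:3,3],R@T[:3,:3]
def cloud(c,d,s=None):
    K,e,R=cam(c,s); v,u=np.mgrid[:d.shape[0],:d.shape[1]]
    x=(u-K[0,2])/K[0,0]*d; y=(v-K[1,2])/K[1,1]*d
    return np.stack([x,-y,-d],-1)@R.T+e
def proj(c,P,s=None):
    K,e,R=cam(c,s); q=(np.atleast_2d(P)-e)@R; q=q*[1,-1,-1]
    return np.stack([K[0,0]*q[:,0]/q[:,2]+K[0,2],K[1,1]*q[:,1]/q[:,2]+K[1,2]],-1)
E
python3 - <<'E'
from h import *
for c in ['scene','top','wrist']:
    im,d,s=snap(c,c+'0.png'); i=viewer.camera_info(c); print(c,{k:np.array(v).tolist() if not isinstance(v,str) else v for k,v in i.items()})
    if c!='wrist':
        for n in ['spray_can','steel_tin','rack','right_bay','left_bay','bar_pivot','bar_end','mug','carton','bowl','pill_bottle','timer','organiser']:
            try: print(n,[(np.round(x['at'],3).tolist(),round(x['score'],2)) for x in tip_of(c,n)])
            except Exception as e: print(n,e)
s=env.sense();print(s['t'],s['ee_pos'],s['tcp_rot'],s['gripper_width'])
E
```

```text
pics
scene {'intrinsics': [[489.75120696589823, 0.0, 273.44997956858464], [0.0, 489.75120696589823, 204.42951731205812], [0.0, 0.0, 1.0]], 'eye': [-0.17655001013535043, 1.139798022040918, 0.8170656719725339], 'rotation': [[-0.8633528927800745, 0.23774912069661117, -0.4450810467052775], [-0.5046005844314435, -0.4064636889441143, 0.7616859718817118], [0.00018088593888598053, 0.8821919435009201, 0.47088994691153324]]}
spray_can [([0.641, -0.296, 0.002], 0.73), ([0.647, -0.439, -0.001], 0.61)]
steel_tin [([0.511, -0.225, -0.001], 0.68)]
rack [([0.611, -0.32, -0.001], 0.6), ([0.656, -0.1, 0.001], 0.29)]
right_bay [([0.572, -0.335, 0.001], 0.94)]
left_bay [([0.639, -0.306, 0.001], 0.97)]
bar_pivot [([0.507, -0.323, 0.06], 0.81)]
bar_end [([0.458, -0.343, 0.245], 0.63)]
mug [([0.49, -0.002, 0.003], 0.96)]
carton [([0.661, -0.101, -0.001], 0.5)]
bowl [([0.478, 0.181, 0.001], 0.73)]
pill_bottle [([0.564, 0.089, 0.0], 0.84)]
timer [([0.402, 0.03, -0.002], 0.88), ([0.656, -0.104, 0.001], 0.58)]
organiser [([0.397, 0.297, 0.002], 0.96), ([0.398, 0.03, -0.001], 0.51), ([0.566, 0.089, -0.001], 0.4
[... 913 characters left out ...]
9)]
pill_bottle [([0.562, 0.088, -0.002], 0.58)]
timer [([0.401, 0.032, -0.002], 0.84)]
organiser [([0.394, 0.297, -0.002], 0.93)]
wrist {'intrinsics': [[297.33130597925, 0.0, 282.0489225163017], [0.0, 297.33130597925, 210.24657386661622], [0.0, 0.0, 1.0]], 'T_tool_cam': [[-0.0003333749706956906, -0.9642406069310799, -0.26502818870133293, -0.07504821659410947], [0.0007643878715080627, 0.26502788028694857, -0.9642404463523538, -0.17034940368900758], [0.9999996522860937, -0.0005240379635973125, 0.0006487001633296212, 0.0010799026008861956], [0.0, 0.0, 0.0, 1.0]]}
1.45 [ 0.2049 -0.6169  0.2146] [[-0.949   0.      0.3152]
 [-0.3152 -0.0001 -0.949 ]
 [ 0.     -1.      0.0001]] 0.09181965169015513
```

View pics/scene0.png

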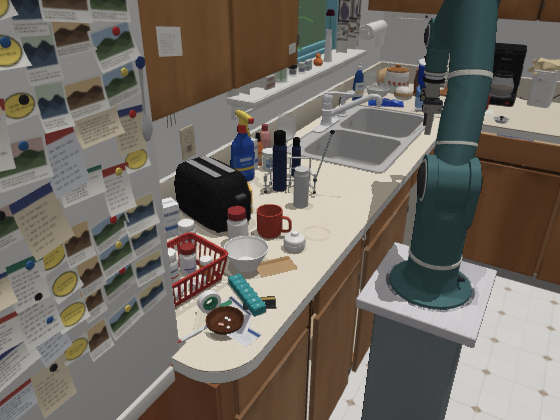

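View pics/top0.png

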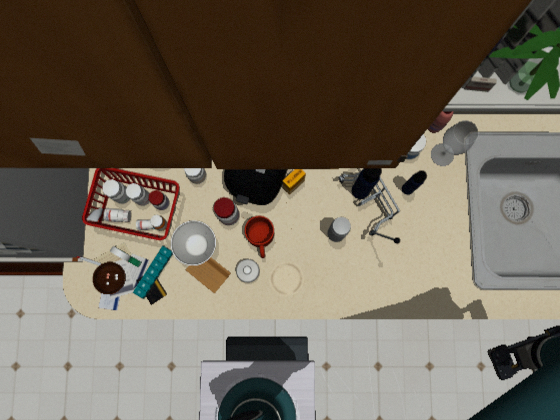

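Candidates: the spray can is at scene px (280,160) standing in the rack, and the smaller look-alike is at (297,155). The plain steel tin out front is at (302,187). I'll confirm with a crop and refine the positions with depth.

```bash
python3 - <<'E'
from h import *
im,d,s=snap('scene'); P=cloud('scene',d)
im2,d2,s2=snap('top'); P2=cloud('top',d2)
a=cv2.resize(im[90:225,225:345],None,fx=4,fy=4,interpolation=cv2.INTER_CUBIC)
b=cv2.resize(im2[160:260,320:440],None,fx=2.5,fy=2.5,interpolation=cv2.INTER_CUBIC)
H=540;c=np.zeros((H,480+300,3),np.uint8);c[:a.shape[0],:480]=a;c[:b.shape[0],480:780]=b
cv2.imwrite('pics/crop1.png',c[:,:,::-1])
def fit(P,xy,r,z0,z1,R):
    from scipy.optimize import least_squares
    Q=P.reshape(-1,3); m=(np.hypot(Q[:,0]-xy[0],Q[:,1]-xy[1])<r)&(Q[:,2]>z0)&(Q[:,2]<z1)
    Q=Q[m]; o=least_squares(lambda p:np.hypot(Q[:,0]-p[0],Q[:,1]-p[1])-R,xy,loss='soft_l1',f_scale=.002)
    return len(Q),o.x,np.abs(o.fun).mean()
for n,xy,z0,z1,R in [('tin',(.507,-.224),.02,.135,.0265),('spray',(.640,-.297),.115,.175,.027),('small',(.645,-.437),.03,.1,.02)]:
  for nm,PP in [('scene',P),('top',P2)]:
    Q=PP.reshape(-1,3);m=np.hypot(Q[:,0]-xy[0],Q[:,1]-xy[1])<.04
    try: print(n,nm,fit(PP,xy,.04,z0,z1,R), 'top z',np.percentile(Q[m][:,2],[95,99]), 'topxy',Q[m&(Q[:,2]>np.percentile(Q[m][:,2],99)-.006)].mean(0))
    except Exception as e: print(n,nm,e)
# bar points
for nm,PP,I in [('scene',P,im),('top',P2,im2)]:
    Q=PP.reshape(-1,3);m=(Q[:,0]>.41)&(Q[:,0]<.53)&(Q[:,1]<-.29)&(Q[:,1]>-.40)&(Q[:,2]>.07)&(Q[:,2]<.3)
    print(nm,m.sum()); o=np.argsort(Q[m][:,2]); print(Q[m][o][::max(1,m.sum()//14)])
for c in ('scene','top'):
  for n in ['rack','right_bay','left_bay','bar_pivot','bar_end','steel_tin']: print(c,n,[(np.round(x['at'],3).tolist(),round(x['score'],2)) for x in tip_of(c,n)][:2])
E
```

```text
tin scene (450, array([ 0.5119, -0.2262]), np.float64(0.0023937793372009945)) top z [0.1424 0.1444] topxy [ 0.5088 -0.2215  0.1422]
tin top (158, array([ 0.5143, -0.2281]), np.float64(0.0007508830487744823)) top z [0.1436 0.1458] topxy [ 0.5128 -0.2272  0.1425]
spray scene (224, array([ 0.6403, -0.2994]), np.float64(0.0026351177032447283)) top z [0.2229 0.2286] topxy [ 0.6354 -0.2938  0.2272]
spray top (169, array([ 0.6425, -0.3019]), np.float64(0.001116465552216775)) top z [0.2279 0.2306] topxy [ 0.6354 -0.3009  0.2275]
small scene (107, array([ 0.6461, -0.442 ]), np.float64(0.0028876469796483856)) top z [0.1563 0.159 ] topxy [ 0.6435 -0.4356  0.1569]
small top (106, array([ 0.6484, -0.4434]), np.float64(0.000793028074881171)) top z [0.1579 0.1609] topxy [ 0.6462 -0.441   0.158 ]
scene 105
[[ 0.5019 -0.326   0.0712]
 [ 0.5135 -0.3245  0.0771]
 [ 0.5102 -0.3256  0.0814]
 [ 0.4974 -0.331   0.094 ]
 [ 0.4889 -0.3278  0.1128]
 [ 0.4872 -0.3315  0.1234]
 [ 0.4836 -0.3303  0.14  ]
 [ 0.4782 -0.3337  0.1551]
 [ 0.4755 -0.3344  0.1705]
 [ 0.4706 -0.33    0.188 ]
 [ 0.4676 -0.3384  0.2006]
 
[... 564 characters left out ...]
), ([0.493, -0.004, 0.004], 0.67)]
scene right_bay [([0.572, -0.336, 0.002], 0.73)]
scene left_bay [([0.638, -0.304, -0.0], 0.65), ([0.507, -0.319, 0.059], 0.21)]
scene bar_pivot [([0.508, -0.318, 0.062], 0.64), ([0.393, 0.298, 0.003], 0.47)]
scene bar_end [([0.572, -0.335, 0.0], 0.65), ([0.459, -0.342, 0.243], 0.5)]
scene steel_tin [([0.513, -0.225, 0.002], 0.97), ([0.478, 0.179, -0.002], 0.44)]
top rack [([0.61, -0.322, -0.005], 0.56)]
top right_bay [([0.575, -0.336, 0.002], 0.8)]
top left_bay [([0.639, -0.298, 0.002], 0.73)]
top bar_pivot [([0.505, -0.322, 0.058], 0.59)]
top bar_end [([0.46, -0.351, 0.243], 0.38)]
top steel_tin [([0.51, -0.228, 0.0], 0.95), ([0.456, -0.351, 0.243], 0.68)]
```

View pics/crop1.png

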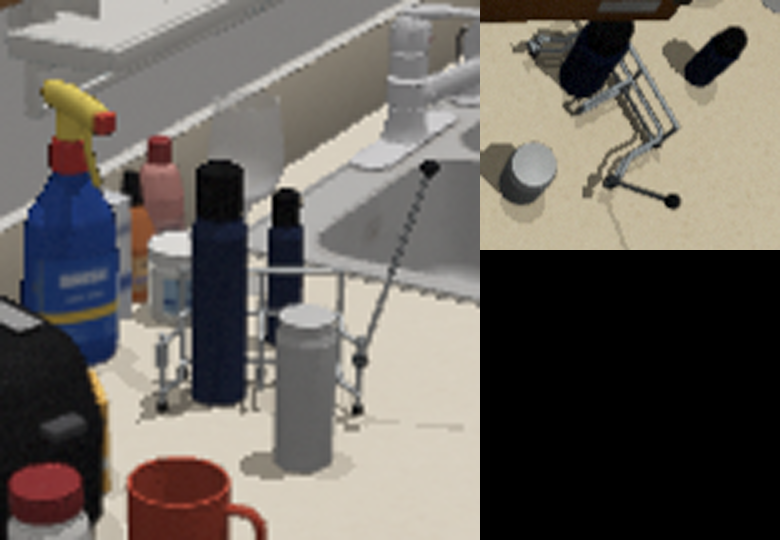

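The 228 mm can at crop (218,280) stands in the left bay. The look-alike at (285,260) is only about 158 mm high and stands outside. So the thing to push is the steel tin at (305,390). Next I'll fit the rack frame and check the reach.

```bash
cat >> h.py <<'E'
A=np.array([[0,0],[-.006,-.037],[-.006,.037],[-.050,-.090]])
B=np.array([[.611,-.3215],[.5735,-.3362],[.639,-.3015],[.5065,-.320]])
a=A-A.mean(0); b=B-B.mean(0)
th=np.arctan2((a[:,0]*b[:,1]-a[:,1]*b[:,0]).sum(),(a*b).sum())
R2=np.array([[np.cos(th),-np.sin(th)],[np.sin(th),np.cos(th)]]); O2=B.mean(0)-R2@A.mean(0)
def W(x,y,z): return np.r_[R2@[x,y]+O2,z]
def Rk(p): return R2.T@(np.asarray(p)[:2]-O2)
def ori(tilt,yaw=0,sg=1):
    f=np.r_[R2@[np.cos(yaw),np.sin(yaw)],0]; y=np.cos(tilt)*f-np.sin(tilt)*np.array([0,0,1.])
    up=np.sin(tilt)*f+np.cos(tilt)*np.array([0,0,1.]); x=-sg*up
    return np.stack([x,y,np.cross(x,y)],1)
E
python3 - <<'E'
from h import *
print(np.degrees(th),O2,(A@R2.T+O2-B)*1000)
for n,p in dict(tin=(.512,-.2265),spray=(.6405,-.300),barend=(.460,-.346),carton=(.662,-.103),mug=(.492,-.007),small=(.647,-.441)).items(): print(n,Rk(p))
s=env.sense()
for t in (35,45,55,65):
  for sg in (1,-1):
    o=ori(np.radians(t),0,sg); r=[]
    for p in [W(-.25,-.045,.02),W(-.18,-.045,.02),W(-.04,-.037,.02),W(-.045,-.15,.14),W(-.045,-.08,.16),W(-.045,0,.07)]:
        q=solver.inverse_kinematics(p,o); r.append(None if q is None else np.round(q,1).tolist())
    print(t,sg); [print('  ',x) for x in r]
E
```

```text
-62.52969650532186 [ 0.6096 -0.3232] [[-1.3869 -1.6734]
 [ 0.5171  1.2824]
 [ 0.6736  0.7178]
 [ 0.1962 -0.3269]]
tin [-0.1308 -0.042 ]
spray [-0.0063  0.0381]
barend [-0.0488 -0.1433]
carton [-0.1712  0.148 ]
mug [-0.3348  0.0415]
small [ 0.1218 -0.0212]
35 1
   [-0.4, 0.8, -0.0, 2.4, 1.6, 1.0, 1.5]
   [-0.4, 0.8, 0.2, 2.4, 1.8, 0.8, 1.5]
   [0.1, 0.8, -0.0, 2.2, 2.0, 0.9, 1.7]
   [0.4, 0.4, -0.2, 2.4, 2.1, 0.9, 2.0]
   [-0.4, 0.5, 0.7, 2.3, 1.9, 0.5, 1.9]
   [-0.3, 0.7, 0.4, 2.2, 1.9, 0.6, 1.8]
35 -1
   [0.3, 1.0, -0.8, 2.4, 1.8, 1.6, -1.5]
   [0.4, 0.9, -0.7, 2.3, 1.9, 1.5, -1.4]
   [-0.2, 0.8, 0.3, 2.2, 2.0, 0.7, -1.5]
   [0.3, 0.4, -0.0, 2.4, 2.1, 0.8, -1.2]
   [0.2, 0.4, -0.0, 2.3, 1.8, 0.8, -1.1]
   [-0.3, 0.7, 0.3, 2.2, 1.9, 0.7, -1.3]
45 1
   [-0.5, 0.7, 0.2, 2.4, 1.6, 0.7, 1.7]
   [-0.3, 0.7, 0.2, 2.4, 1.8, 0.6, 1.7]
   [-0.0, 0.7, 0.2, 2.2, 1.9, 0.5, 1.9]
   [-0.2, 0.4, 0.6, 2.4, 2.0, 0.3, 2.0]
   [-0.6, 0.5, 0.9, 2.3, 1.5, 0.2, 2.4]
   [-0.4, 0.7, 0.7, 2.2, 1.6, 0.3, 2.0]
45 -1
   [0.2, 0.7, -0.6, 2.4, 1.7, 1.1, -1.4]
   [0.0, 0.7, -0.2, 2.3, 1.8, 0.9, -1.3]
   [-0.3, 0.8
[... 451 characters left out ...]
-0.2, 0.6, 0.2, 2.3, 1.6, 0.5, -1.1]
   [-0.1, 0.7, 0.4, 2.1, 1.6, 0.2, -0.9]
   [0.5, 0.3, -0.2, 2.3, 1.4, 0.4, -0.4]
   [0.5, 0.3, -0.3, 2.1, 1.2, 0.6, -0.3]
   [0.2, 0.6, 0.0, 2.1, 1.3, 0.5, -0.6]
65 1
   [-0.9, 0.8, 1.1, 2.4, -1.3, 0.3, -1.6]
   [-0.6, 0.7, 0.9, 2.3, -0.9, 0.2, -1.8]
   [-0.3, 0.7, 0.7, 2.1, -0.6, 0.2, -1.8]
   [0.1, 0.3, 0.4, 2.2, 0.4, 0.3, -2.5]
   [0.1, 0.3, 0.3, 2.1, 0.4, 0.5, -2.7]
   [-0.2, 0.6, 0.5, 2.0, 0.1, 0.3, -2.5]
65 -1
   [-0.1, 0.5, 0.0, 2.3, 1.2, 0.4, -0.8]
   [0.1, 0.5, -0.0, 2.3, 1.3, 0.4, -0.6]
   [0.2, 0.6, 0.1, 2.0, 1.0, 0.3, -0.1]
   [0.7, 0.3, -0.3, 2.1, 0.9, 0.5, 0.2]
   [0.7, 0.4, -0.4, 2.0, 0.8, 0.6, 0.1]
   [0.3, 0.5, -0.1, 2.0, 0.9, 0.5, -0.0]
```

```bash
python3 - <<'E'
from h import *
effector.grasp(5)
s=env.sense(); p=np.array(s['ee_pos']); print(s['t'],s['gripper_width'])
env.movel(np.r_[p[:2],.42],rate=.3)
o=ori(np.radians(50),0,1)
T=W(-.18,-.042,.36)
for q in range(1):
    print(solver.inverse_kinematics(T,o), solver.inverse_kinematics(W(-.18,-.042,.02),o))
try: env.movel(T,frame=o,rate=.2)
except env.PlanningError as e: print('PE',e)
s=env.sense(); print(s['t'],s['ee_pos'],np.array(s['joint_positions']),s['wrist_force'])
snap('scene','s1.png')
E
```

```text
3.4917 0.0006149685287760844
[ 1.6624 -0.2846 -1.4703  2.0429  0.408   0.7401 -2.7777] [-0.6241  0.705   0.6217  2.3689  1.8044  0.2802  1.6687]
PE the arm cannot follow that straight line within its joint ranges
4.325 [ 0.2047 -0.6162  0.4182] [ 1.1993  0.3515 -0.0011  1.3183  0.0004  1.4745 -0.0518] [-0.0743 -0.8768 -0.6751]
```

View pics/s1.png

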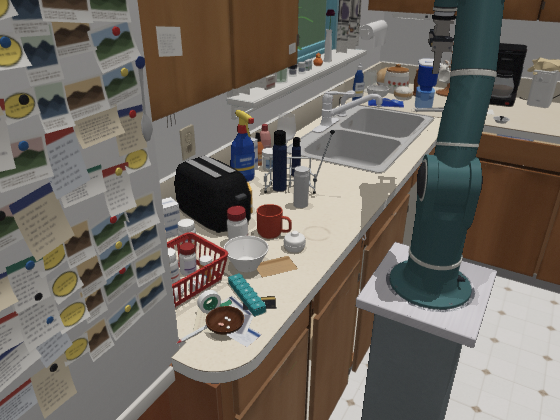

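```bash
python3 - <<'E'
from h import *
for t in (50,60):
 for sg in (1,-1):
  o=ori(np.radians(t),0,sg)
  for z in (.12,.2,.3):
    print(t,sg,z,solver.inverse_kinematics(W(-.18,-.042,z),o))
D=np.array(env.sense()['tcp_rot'])
for p in [(.35,-.35,.42),(.4,-.2,.42),(.42,-.1,.4),(.45,-.15,.3)]:
  for D2 in (D, np.stack([[-.9,.44,0],[0,0,-1],np.cross([-.9,.44,0],[0,0,-1])],1)):
    print(p,solver.inverse_kinematics(p,D2))
E
```

```text
50 1 0.12 [-1.1022  0.8295  1.3305  2.3785 -0.9474  0.2218 -1.7941]
50 1 0.2 [ 0.9961  0.5406 -1.3034  2.226   1.4166  1.2128  2.4968]
50 1 0.3 None
50 -1 0.12 [ 0.4253  0.4268 -0.5966  2.2961  1.4579  0.879  -0.8487]
50 -1 0.2 [ 0.7235  0.3146 -0.9146  2.2361  1.2772  0.9539 -0.5915]
50 -1 0.3 [ 0.7069  0.0702 -0.8159  2.1387  0.9408  0.9086 -0.2107]
60 1 0.12 [-1.009   0.7373  1.3465  2.3131 -0.8509  0.395  -1.768 ]
60 1 0.2 [-1.1375  0.4203  1.4078  2.2568 -0.02    0.4707 -2.4633]
60 1 0.3 None
60 -1 0.12 [ 0.4908  0.3688 -0.5508  2.2325  1.185   0.7123 -0.5117]
60 -1 0.2 [ 0.6746  0.2368 -0.733   2.1665  0.954   0.7975 -0.2395]
60 -1 0.3 [ 0.6707  0.0595 -0.6739  2.0576  0.6592  0.8901  0.0953]
(0.35, -0.35, 0.42) [ 0.8751  0.0646 -0.1652  1.6678  0.0088  1.4138 -0.5411]
(0.35, -0.35, 0.42) [ 0.8097  0.0582 -0.0969  1.6741  0.0057  1.4096 -1.3134]
(0.4, -0.2, 0.42) [ 0.749  -0.0185 -0.3479  1.7512 -0.0093  1.4107 -0.8474]
(0.4, -0.2, 0.42) [ 0.6998 -0.0229 -0.3014  1.7555 -0.0069  1.4079 -1.6259]
(0.42, -0.1, 0.4) [ 0.7047 -0.0358 -0.5198  1.8076 -0.0217  1.3674 -1.0604]
(0.42, -0.1, 0.4) [ 0.6719 -0.0387 -0.4903  1.8104 -0.0186  1.3653 -1.8397]
(0.45, -0.15, 0.3) [ 0.6659  0.1152 -0.443   1.8881  0.0502  1.1521 -1.045 ]
(0.45, -0.15, 0.3) [ 0.6124  0.1083 -0.3868  1.8928  0.0447  1.1488 -1.8161]
```

```bash
python3 - <<'E'
from h import *
D=np.array(env.sense()['tcp_rot'])
env.reach((.4,-.2,.42),D); print(env.sense()['t'])
o=ori(np.radians(57),0,-1)
env.reach(W(-.18,-.042,.3),o)
s=env.sense(); print(s['t'],s['ee_pos'],np.array(s['joint_positions']),s['wrist_force'])
env.movel(W(-.18,-.042,.12),rate=.2)
s=env.sense(); print(s['t'],s['ee_pos'],Rk(s['ee_pos']),np.array(s['joint_positions']),s['wrist_force'])
snap('scene','s2.png'); snap('top','t2.png'); snap('wrist','w2.png')
E
python3 -c "
import cv2,numpy as np
a=cv2.imread('pics/s2.png')[90:270,225:400];b=cv2.imread('pics/t2.png')[150:300,220:440]
a=cv2.resize(a,(438,450));b=cv2.resize(b,(360,245));c=np.zeros((600,800,3),np.uint8);c[:450,:438]=a;c[:245,440:]=b
w=cv2.resize(cv2.imread('pics/w2.png'),(360,270));c[250:520,440:]=w;cv2.imwrite('pics/m2.png',c)"
```

```text
6.0583
6.8917 [ 0.4894 -0.1841  0.3005] [ 0.5485  0.0463 -0.576   2.087   0.7247  0.8808  0.0142] [1.1486 0.0363 0.3479]
7.9417 [ 0.49   -0.1834  0.1208] [-0.1792 -0.0417] [ 0.409   0.3652 -0.4912  2.2557  1.2579  0.7249 -0.613 ] [-0.2866  0.5299 -0.2341]
```

View pics/m2.png

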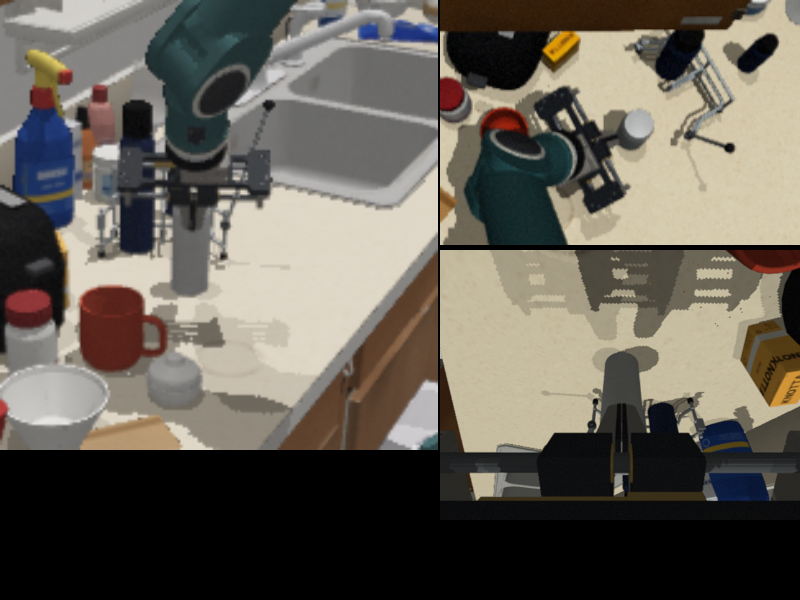

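The wrist view shows the closed fingers (≈ px 620,410) lined up behind the tin (620,375). The mug and carton are clear. I'll go down and push the first stretch.

```bash
python3 - <<'E'
from h import *
def st(m):
    s=env.sense(); print(m,round(s['t'],2),Rk(s['ee_pos']),round(s['ee_pos'][2],4),np.array(s['wrist_force'])); return s
env.movel(W(-.18,-.042,.018),rate=.12); st('down')
env.movel(W(-.166,-.042,.018),rate=.06); st('near')
for x in (-.15,-.13,-.112,-.095):
    env.movel(W(x,-.042+.005*(x+.166)/.12,.018),rate=.06); st('push')
snap('scene','s3.png'); snap('top','t3.png'); 
for c in('scene','top'): print(c,[(Rk(x['at']),np.round(x['at'],3),round(x['score'],2)) for x in tip_of(c,'steel_tin')])
E
python3 -c "
import cv2,numpy as np
a=cv2.imread('pics/s3.png')[90:270,225:400];b=cv2.imread('pics/t3.png')[150:300,220:440]
a=cv2.resize(a,(438,450));b=cv2.resize(b,(360,245));c=np.zeros((450,800,3),np.uint8);c[:450,:438]=a;c[:245,440:]=b
cv2.imwrite('pics/m3.png',c)"
```

```text
down 9.09 [-0.1798 -0.0417] 0.0186 [-0.6049 -0.6045  0.1721]
near 9.47 [-0.1653 -0.0422] 0.0184 [ 0.0904 -0.3924  0.5549]
push 9.89 [-0.1493 -0.0416] 0.018 [-0.328   0.0116  0.5537]
push 10.38 [-0.1293 -0.0409] 0.018 [-0.2687  0.0377  0.7548]
push 10.82 [-0.1113 -0.0401] 0.0181 [ 0.054   0.2752 -0.2947]
push 11.26 [-0.0942 -0.0394] 0.0181 [0.6506 0.3787 0.1207]
scene [(array([-0.0603, -0.0438]), array([ 0.543, -0.29 , -0.001]), 0.6)]
top [(array([-0.0615, -0.047 ]), array([ 0.54 , -0.29 , -0.001]), 0.86)]
```

View pics/m3.png

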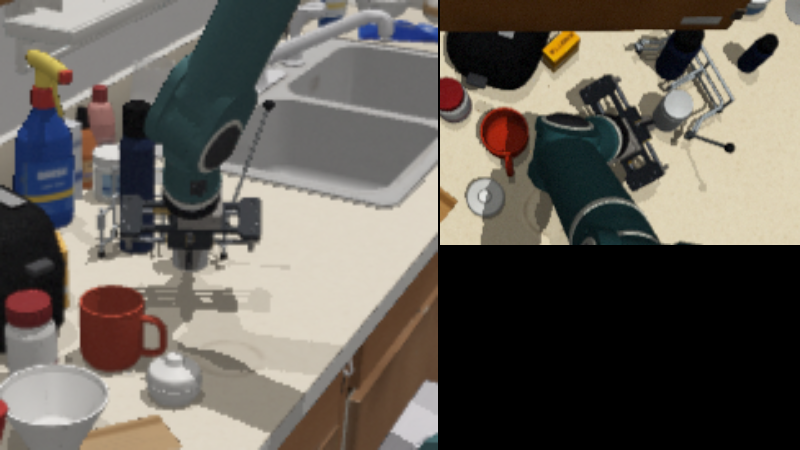

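The tin has slid upright to about rack (-0.061, -0.045) (top crop px 673,108). I'll check that with a depth fit before the last stretch.

```bash
python3 - <<'E'
from h import *
from scipy.optimize import least_squares
env.movel(W(-.110,-.039,.018),rate=.1)
o=ori(np.radians(45),0,-1)
env.movel(W(-.110,-.042,.018),frame=o,rate=.06)
s=env.sense(); print(s['t'],Rk(s['ee_pos']),s['ee_pos'][2],s['wrist_force'],np.array(s['joint_positions']))
for c in ('scene','top'):
    im,d,s=snap(c,c+'4.png'); Q=cloud(c,d).reshape(-1,3)
    xy=W(-.061,-.043,0)[:2]
    m=(np.hypot(*(Q[:,:2]-xy).T)<.033)&(Q[:,2]>.137)&(Q[:,2]<.15); T=Q[m]
    print(c,m.sum(),'top mean',Rk(T.mean(0)),T[:,2].mean(),'mid-range',[ (lambda r:((r.max(0)+r.min(0))/2))(np.array([Rk(p) for p in T])) ])
    print([(Rk(x['at']),round(x['score'],2)) for x in tip_of(c,'steel_tin')])
    print('spray',[(Rk(x['at']),round(x['score'],2)) for x in tip_of(c,'spray_can')])
E
```

```text
12.2333 [-0.1099 -0.0419] 0.01765476024749441 [ 0.2414 -0.4738 -0.0471] [ 0.304   0.7017 -0.3358  2.2589  1.8663  0.8988 -1.1984]<stdin>:11: RuntimeWarning: Mean of empty slice.
  ret = um.true_divide(
  ret = ret.dtype.type(ret / rcount)
Traceback (most recent call last):
ValueError: zero-size array to reduction operation maximum which has no identity
```

```bash
python3 -c "
import cv2,numpy as np
b=cv2.imread('pics/top4.png')[150:270,300:440];cv2.imwrite('pics/m4.png',cv2.resize(b,None,fx=5,fy=5,interpolation=2))"
```

```text
[ WARN:0@0.017] global loadsave.cpp:275 findDecoder imread_('pics/top4.png'): can't open/read file: check file path/integrity
Traceback (most recent call last):
TypeError: 'NoneType' object is not subscriptable
```

The scene view of the tin's lid is blocked by the gripper, so I'll use the top camera alone.

```bash
python3 - <<'E'
from h import *
c='top'
im,d,s=snap(c,c+'4.png'); Q=cloud(c,d).reshape(-1,3)
xy=W(-.061,-.043,0)[:2]
m=(np.hypot(*(Q[:,:2]-xy).T)<.04)&(Q[:,2]>.137)&(Q[:,2]<.15); T=Q[m]
r=np.array([Rk(p) for p in T]); print(m.sum(),r.mean(0),r.min(0),r.max(0),(r.max(0)+r.min(0))/2)
print([(Rk(x['at']),round(x['score'],2)) for x in tip_of(c,'steel_tin')])
print('spray',[(Rk(x['at']),round(x['score'],2)) for x in tip_of(c,'spray_can')])
print('rb',[(Rk(x['at']),round(x['score'],2)) for x in tip_of(c,'right_bay')])
cv2.imwrite('pics/m4.png',cv2.resize(im[150:270,300:440,::-1],None,fx=5,fy=5,interpolation=2))
E
```

```text
231 [-0.057  -0.0425] [-0.0812 -0.0655] [-0.0333 -0.0189] [-0.0573 -0.0422]
[(array([-0.4107, -0.0213]), 0.74), (array([-0.0601, -0.0493]), 0.66)]
spray [(array([-0.0095,  0.037 ]), 0.78), (array([ 0.1167, -0.0228]), 0.72)]
rb [(array([ 0.0005, -0.0385]), 0.96)]
```

View pics/m4.png

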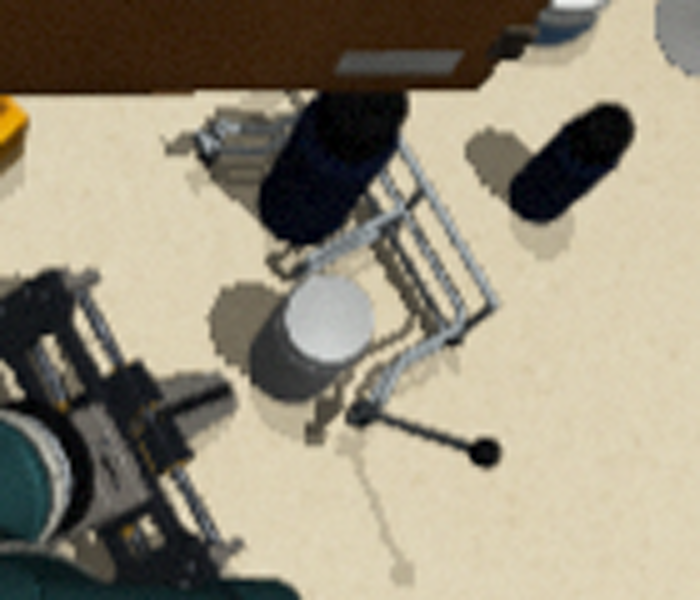

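The tin stands upright at (-0.058, -0.0425), between the middle rod and the flare (crop px 320,340). I'll push the last stretch in small steps, watching the force.

```bash
python3 - <<'E'
from h import *
f=np.r_[R2@[1,0],0]
env.movel(W(-.096,-.042,.018),rate=.08)
fb=np.mean([np.array(env.sense()['wrist_force']) for _ in range(3)],0)
def st():
    s=env.sense(); F=(np.array(s['wrist_force'])-fb); print(round(s['t'],2),Rk(s['ee_pos']),round(s['ee_pos'][2],4),round(-F@f,2),F); return -F@f
x=-.096
for x in (-.08,-.065,-.055):
    env.movel(W(x,-.042+.004*(x+.096)/.055,.018),rate=.05)
    if st()>6: break
else:
  for x in np.arange(-.052,-.0345,.0025):
    env.movel(W(x,-.042+.004*(x+.096)/.055,.018),rate=.03)
    if st()>5: break
im,d,s=snap('top')
Q=cloud('top',d).reshape(-1,3); r=np.array([Rk(p) for p in Q])
m=(abs(r[:,0]+.01)<.045)&(abs(r[:,1]+.038)<.035)&(Q[:,2]>.137)&(Q[:,2]<.15); t=r[m]
print(m.sum(),t.mean(0),t.min(0),t.max(0))
print([(Rk(x['at']),round(x['score'],2)) for x in tip_of('top','steel_tin')])
cv2.imwrite('pics/m5.png',cv2.resize(im[150:270,300:440,::-1],None,fx=5,fy=5,interpolation=2))
E
```

```text
13.28 [-0.0796 -0.041 ] 0.0181 0.55 [-0.1228  0.5535 -1.1188]
13.73 [-0.0644 -0.04  ] 0.0181 -0.19 [ 0.1807 -0.1166 -0.4975]
14.08 [-0.0545 -0.0392] 0.0181 0.25 [-0.415   0.0638 -0.1723]
14.33 [-0.0519 -0.0388] 0.018 -0.81 [ 0.0189 -0.9082 -0.2391]
14.58 [-0.0494 -0.0386] 0.018 1.4 [-0.4293  1.3546 -0.707 ]
14.83 [-0.0468 -0.0384] 0.018 0.07 [-0.6378 -0.2547 -0.0413]
15.08 [-0.0443 -0.0383] 0.018 0.15 [ 0.1697  0.2557 -0.0431]
15.33 [-0.0418 -0.0382] 0.018 0.73 [-0.014   0.8118 -0.4874]
15.58 [-0.0392 -0.038 ] 0.0181 -0.15 [-0.1095 -0.2286 -0.2064]
15.83 [-0.0372 -0.0376] 0.0179 2.38 [-0.86    2.2389  0.0036]
239 [-0.0027 -0.0416] [-0.026 -0.065] [ 0.0201 -0.0185]
[(array([-0.0034, -0.0441]), 0.79)]
```

View pics/m5.png

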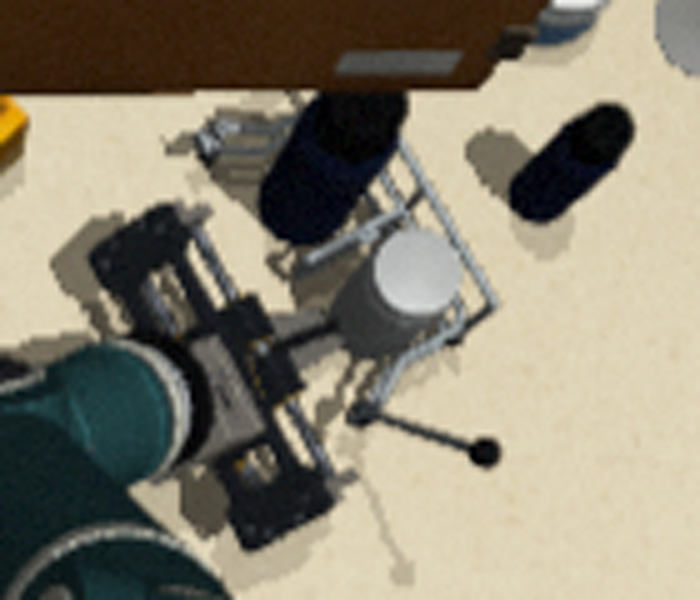

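The tin is in the bay beside the spray can, and the reaction force has risen. I'll nudge it once more to confirm contact, then retreat and look.

```bash
python3 - <<'E'
from h import *
f=np.r_[R2@[1,0],0]
def st(m=''):
    s=env.sense(); F=np.array(s['wrist_force']); print(m,round(s['t'],2),Rk(s['ee_pos']),round(s['ee_pos'][2],4),round(-F@f,2)); return -F@f
for x in (-.0365,-.0355):
    env.movel(W(x,-.038,.018),rate=.02)
    if st()>4: break
env.movel(W(-.12,-.038,.03),rate=.12); st('back')
env.movel(W(-.12,-.17,.16),frame=ori(np.radians(40),0,-1),rate=.15); st('side')
for c in('top','scene'):
    im,d,s=snap(c,c+'6.png')
    Q=cloud(c,d).reshape(-1,3); r=(Q[:,:2]-O2)@R2
    m=(abs(r[:,0]+.01)<.045)&(abs(r[:,1]+.038)<.035)&(Q[:,2]>.137)&(Q[:,2]<.15); t=r[m]
    print(c,m.sum(),t.mean(0) if m.any() else '')
    for n in('steel_tin','spray_can','bar_end','bar_pivot'): print(c,n,[(Rk(x['at']),round(x['at'][2],3),round(x['score'],2)) for x in tip_of(c,n)][:2])
E
python3 -c "
import cv2,numpy as np
a=cv2.imread('pics/scene6.png')[90:270,225:400];b=cv2.imread('pics/top6.png')[150:270,300:440]
a=cv2.resize(a,(438,450));b=cv2.resize(b,(360,308));c=np.zeros((450,800,3),np.uint8);c[:450,:438]=a;c[:308,440:]=b
cv2.imwrite('pics/m6.png',c)"
```

```text
16.18 [-0.0369 -0.0377] 0.0179 4.35
back 17.03 [-0.1195 -0.038 ] 0.0302 -0.36Traceback (most recent call last):
  File "<stdin>", line 9, in <module>
station.PlanningError: the arm cannot follow that straight line within its joint ranges
[ WARN:0@0.011] global loadsave.cpp:275 findDecoder imread_('pics/scene6.png'): can't open/read file: check file path/integrity
Traceback (most recent call last):
TypeError: 'NoneType' object is not subscriptable
```

```bash
python3 - <<'E'
from h import *
q0=np.array(env.sense()['joint_positions']); print(q0)
pts=[W(-.12,-.17,.16),W(-.05,-.165,.15),W(-.05,-.11,.17),W(-.05,-.05,.15),W(-.05,0,.07)]
for t in (40,50,60):
  for yw in (0,15,30):
    o=ori(np.radians(t),np.radians(yw),-1)
    print(t,yw)
    for p in pts:
        q=solver.inverse_kinematics(p,o); print('   ',None if q is None else (np.round(q,2).tolist(),round(abs(q-q0).max(),2)))
E
```

```text
[ 0.288   0.6724 -0.3479  2.2661  1.8228  0.9023 -1.1773]
40 0
    None
    ([0.52, 0.34, -0.26, 2.41, 1.97, 0.72, -1.04], np.float64(0.33))
    ([0.45, 0.34, -0.29, 2.32, 1.77, 0.75, -0.89], np.float64(0.33))
    ([0.37, 0.45, -0.31, 2.22, 1.71, 0.82, -0.89], np.float64(0.28))
    ([0.3, 0.66, -0.3, 2.14, 1.81, 0.9, -1.05], np.float64(0.13))
40 15
    None
    None
    ([0.58, 0.29, -0.28, 2.4, 2.22, 0.57, -1.02], np.float64(0.4))
    ([0.48, 0.39, -0.3, 2.32, 2.11, 0.65, -0.98], np.float64(0.28))
    ([0.4, 0.62, -0.3, 2.25, 2.19, 0.79, -1.12], np.float64(0.36))
40 30
    None
    None
    ([0.81, 0.28, -0.32, 2.42, 2.88, 0.44, -1.31], np.float64(1.06))
    ([0.67, 0.37, -0.32, 2.36, 2.65, 0.51, -1.18], np.float64(0.83))
    ([0.54, 0.61, -0.29, 2.3, 2.64, 0.7, -1.22], np.float64(0.82))
50 0
    ([0.54, 0.18, -0.32, 2.43, 1.53, 0.56, -0.66], np.float64(0.52))
    ([0.59, 0.28, -0.25, 2.32, 1.62, 0.51, -0.63], np.float64(0.55))
    ([0.53, 0.29, -0.29, 2.23, 1.43, 0.58, -0.49], np.float64(0.68))
    ([0.45, 0.4, -0.32, 2.15, 1.42, 0.66, -0.55], np.float64(0.63))
    ([0.37, 0.6, -0.
[... 960 characters left out ...]
64(0.79))
60 15
    ([0.59, 0.11, -0.16, 2.39, 0.95, 0.26, 0.3], np.float64(1.47))
    ([0.67, 0.24, -0.15, 2.26, 0.92, 0.23, 0.42], np.float64(1.6))
    ([0.64, 0.25, -0.24, 2.18, 0.86, 0.34, 0.39], np.float64(1.57))
    ([0.48, 0.33, -0.19, 2.12, 0.96, 0.38, 0.21], np.float64(1.39))
    ([0.43, 0.53, -0.21, 2.08, 1.35, 0.38, -0.24], np.float64(0.94))
60 30
    ([1.72, 0.37, -1.28, 2.35, 1.26, 0.38, 0.44], np.float64(1.61))
    ([1.71, 0.64, -1.31, 2.22, 1.42, 0.59, 0.44], np.float64(1.62))
    ([1.22, 0.33, -0.79, 2.17, 0.94, 0.32, 0.68], np.float64(1.86))
    ([0.91, 0.37, -0.57, 2.12, 1.04, 0.32, 0.48], np.float64(1.66))
    ([0.41, 0.5, -0.09, 2.11, 1.48, 0.16, -0.09], np.float64(1.09))
```

```bash
python3 - <<'E'
from h import *
def st(m=''):
    s=env.sense(); print(m,round(s['t'],2),Rk(s['ee_pos']),round(s['ee_pos'][2],4),np.array(s['wrist_force']))
o=ori(np.radians(50),0,-1)
env.movel(W(-.11,-.06,.10),frame=o,rate=.12)
env.movel(W(-.11,-.17,.15),rate=.15); st('side')
for c in('top','scene'):
    im,d,s=snap(c,c+'6.png')
    Q=cloud(c,d).reshape(-1,3); r=(Q[:,:2]-O2)@R2
    m=(abs(r[:,0]+.01)<.045)&(abs(r[:,1]+.038)<.035)&(Q[:,2]>.137)&(Q[:,2]<.15); t=r[m]
    print(c,m.sum(),t.mean(0) if m.any() else '')
    for n in('steel_tin','spray_can','bar_end','bar_pivot'): print(c,n,[(Rk(x['at']),round(x['at'][2],3),round(x['score'],2)) for x in tip_of(c,n)][:2])
E
python3 -c "
import cv2,numpy as np
a=cv2.imread('pics/scene6.png')[90:270,225:400];b=cv2.imread('pics/top6.png')[150:270,300:440]
a=cv2.resize(a,(438,450));b=cv2.resize(b,(360,308));c=np.zeros((450,800,3),np.uint8);c[:450,:438]=a;c[:308,440:]=b
cv2.imwrite('pics/m6.png',c)"
```

```text
side 18.76 [-0.1101 -0.1693] 0.1498 [ 0.5411  0.7007 -0.2088]
top 233 [-0.0027 -0.0417]
top steel_tin [(array([-0.0013, -0.0466]), 0.001, 0.66)]
top spray_can [(array([ 0.1208, -0.0235]), 0.003, 0.55)]
top bar_end [(array([-0.0455, -0.1486]), 0.244, 0.4)]
top bar_pivot [(array([-0.0494, -0.0947]), 0.058, 0.91)]
scene 68 [-0.0106 -0.042 ]
scene steel_tin [(array([-0.0046, -0.0403]), -0.001, 0.79)]
scene spray_can [(array([ 0.1197, -0.0218]), 0.004, 0.72)]
scene bar_end [(array([-0.0525, -0.1424]), 0.242, 0.51), (array([-0.3366,  0.0439]), 0.002, 0.38)]
scene bar_pivot [(array([-0.0497, -0.09  ]), 0.06, 0.73)]
```

View pics/m6.png

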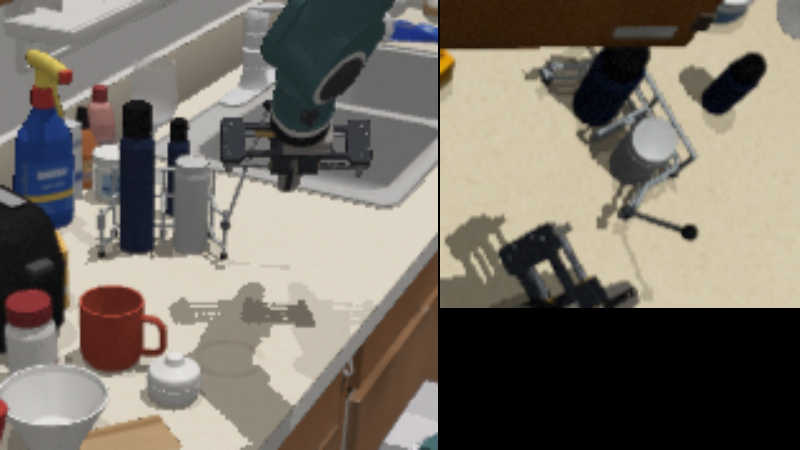

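Both cans are upright and home: spray can at (137,180), tin at (192,205) in the left crop. The bar is still raised. Next I'll bring the bar over along an arc.

```bash
python3 - <<'E'
from h import *
X=-.049; r=.09
def st(m=''):
    s=env.sense(); F=np.array(s['wrist_force']); print(m,round(s['t'],2),Rk(s['ee_pos']),round(s['ee_pos'][2],4),F,round(np.linalg.norm(F),1)); return F
env.movel(W(X,-.165,.15),rate=.1); st('in')
ok=True
for a in list(range(110,5,-12)):
    t=np.radians(a); off=.018*abs(np.sin(t))+.006*max(np.cos(t),0)+.003
    y=-.09+r*np.cos(t)-np.sin(t)*off; z=.06+r*np.sin(t)+np.cos(t)*off
    env.movel(W(X,y,z),rate=.1)
    if np.linalg.norm(st(a))>10: ok=False;break
for c in('top','scene'):
    im,d,s=snap(c,c+'7.png')
    for n in('bar_end',): print(c,n,[(Rk(x['at']),round(x['at'][2],3),round(x['score'],2)) for x in tip_of(c,n)][:2])
E
python3 -c "
import cv2,numpy as np
a=cv2.imread('pics/scene7.png')[90:270,225:400];b=cv2.imread('pics/top7.png')[150:270,300:440]
a=cv2.resize(a,(438,450));b=cv2.resize(b,(360,308));c=np.zeros((450,800,3),np.uint8);c[:450,:438]=a;c[:308,440:]=b
cv2.imwrite('pics/m7.png',c)"
```

```text
in 20.02 [-0.0495 -0.1651] 0.1496 [0.5986 0.1979 0.4864] 0.8
110 20.45 [-0.0495 -0.1391] 0.1373 [-0.4642  0.1607  0.3087] 0.6
98 20.78 [-0.0489 -0.1234] 0.1465 [-0.1366  0.213   0.7581] 0.8
86 21.12 [-0.0489 -0.1053] 0.1512 [0.3687 0.3538 0.2438] 0.6
74 21.47 [-0.049  -0.0859] 0.1525 [ 0.1698  0.6375 -1.055 ] 1.2
62 21.82 [-0.0492 -0.0657] 0.1495 [ 0.3215  0.1707 -0.0277] 0.4
50 22.17 [-0.0492 -0.0473] 0.1419 [-0.1273  0.1827 -0.4667] 0.5
38 22.52 [-0.0492 -0.0305] 0.1299 [ 0.8127 -0.4308  0.1068] 0.9
26 22.89 [-0.049  -0.0164] 0.1139 [ 0.0124 -0.155   0.4079] 0.4
14 23.27 [-0.049 -0.006] 0.0946 [-0.5179  0.2323 -0.4301] 0.7
top bar_end [(array([-0.0479,  0.087 ]), 0.112, 0.72), (array([-0.3316,  0.04  ]), -0.001, 0.37)]
scene bar_end [(array([-0.0548,  0.0886]), 0.116, 0.42)]
```

View pics/m7.png

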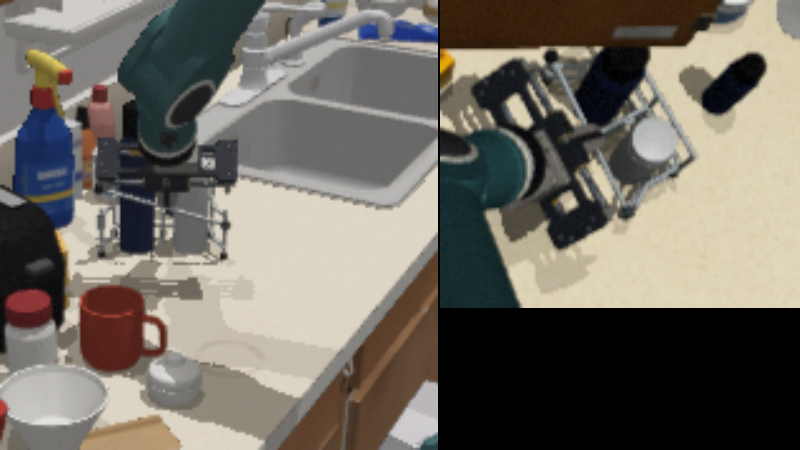

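The bar has followed and its end is at z≈0.115, about 0.29 rad. I'll press it down to its stop.

```bash
python3 - <<'E'
from h import *
X=-.049
def st(m=''):
    s=env.sense(); F=np.array(s['wrist_force']); print(m,round(s['t'],2),Rk(s['ee_pos']),round(s['ee_pos'][2],4),F); return F
z=.088
while z>=.056:
    env.movel(W(X,0,z),rate=.05)
    if st()[2]>4: break
    z-=.004 if z>.073 else .0015
for c in('top','scene'):
    im,d,s=snap(c,c+'8.png')
    print(c,[(Rk(x['at']),round(x['at'][2],3),round(x['score'],2)) for x in tip_of(c,'bar_end')][:2])
E
python3 -c "
import cv2,numpy as np
a=cv2.imread('pics/scene8.png')[90:270,225:400];b=cv2.imread('pics/top8.png')[150:270,300:440]
a=cv2.resize(a,(438,450));b=cv2.resize(b,(360,308));c=np.zeros((450,800,3),np.uint8);c[:450,:438]=a;c[:308,440:]=b
cv2.imwrite('pics/m8.png',c)"
```

```text
23.79 [-0.0492  0.0003] 0.0876 [ 0.2153 -0.0351  0.4242]
 24.04 [-0.0491 -0.0002] 0.0836 [-0.0564 -0.6551 -0.6342]
 24.29 [-0.0491 -0.0002] 0.0797 [-0.2717 -0.4246  0.7827]
 24.54 [-0.0491 -0.0001] 0.0757 [ 0.5263 -0.5673  0.1228]
 24.79 [-0.049  -0.0001] 0.0717 [-0.5802 -0.3351 -0.1094]
 25.04 [-0.049  0.   ] 0.0704 [ 0.1893 -1.0421 -0.019 ]
 25.29 [-0.049 -0.   ] 0.0689 [ 0.1496 -0.9207 -0.0516]
 25.54 [-0.0491 -0.    ] 0.0674 [ 0.3765  0.0089 -0.1319]
 25.79 [-0.0491  0.    ] 0.0659 [-0.1323  0.619  -0.3712]
 26.04 [-0.0488  0.0001] 0.0655 [-3.0861  2.9419  7.0545]
top [(array([-0.052 ,  0.0948]), 0.064, 0.72)]
scene [(array([-0.0547,  0.0982]), 0.062, 0.39)]
```

View pics/m8.png

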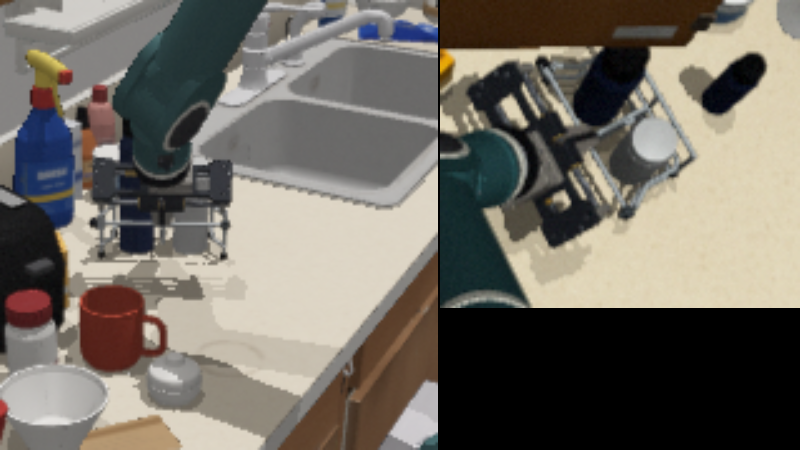

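Force rose to 7 N at the stop, and the bar end sits at z≈0.063. I'll back off, and check everything.

```bash
python3 - <<'E'
from h import *
env.movel(W(-.052,0,.09),rate=.08)
env.movel(W(-.12,-.06,.20),rate=.15)
env.movel(W(-.13,-.16,.22),rate=.15)
s=env.sense(); print(s['t'],s['wrist_force'])
for c in('top','scene'):
    im,d,s=snap(c,c+'9.png')
    for n in('bar_end','bar_pivot','steel_tin','spray_can'): print(c,n,[(Rk(x['at']),round(x['at'][2],3),round(x['score'],2)) for x in tip_of(c,n)][:2])
    for n in('mug','carton','bowl','pill_bottle','timer','organiser'): print(c,n,[(np.round(x['at'],3),round(x['score'],2)) for x in tip_of(c,n)][:1])
E
python3 -c "
import cv2,numpy as np
a=cv2.imread('pics/scene9.png')[90:270,225:400];b=cv2.imread('pics/top9.png')[150:270,300:440]
a=cv2.resize(a,(438,450));b=cv2.resize(b,(360,308));c=np.zeros((450,800,3),np.uint8);c[:450,:438]=a;c[:308,440:]=b
cv2.imwrite('pics/m9.png',c)"
```

```text
28.65 [-0.1448 -0.3908  0.2183]
top bar_end [(array([-0.0499,  0.0952]), 0.057, 0.66), (array([-0.0028,  0.0349]), -0.001, 0.25)]
top bar_pivot []
top steel_tin [(array([-0.0034, -0.0443]), -0.001, 0.58), (array([-0.0034,  0.0339]), -0.001, 0.42)]
top spray_can [(array([-0.0073,  0.0367]), 0.001, 0.71), (array([ 0.1167, -0.0218]), 0.004, 0.59)]
top mug [(array([ 0.49 , -0.01 , -0.001]), 0.58)]
top carton [(array([0.478, 0.18 , 0.005]), 0.75)]
top bowl [(array([0.479, 0.181, 0.005]), 0.91)]
top pill_bottle [(array([ 0.561,  0.086, -0.002]), 0.67)]
top timer [(array([0.402, 0.032, 0.001]), 0.92)]
top organiser [(array([ 0.396,  0.301, -0.002]), 0.65)]
scene bar_end [(array([-0.0556,  0.0988]), 0.063, 0.66)]
scene bar_pivot [(array([-0.0499, -0.0914]), 0.061, 0.62), (array([-0.0575,  0.0974]), 0.063, 0.44)]
scene steel_tin [(array([-0.0038, -0.0418]), -0.001, 0.81)]
scene spray_can [(array([-0.0118,  0.0389]), -0.001, 0.6), (array([ 0.1192, -0.0231]), -0.001, 0.45)]
scene mug [(array([ 0.492, -0.002,  0.001]), 0.71)]
scene carton [(array([ 0.657, -0.105,  0.003]), 0.54)]
scene bowl [(array([ 0.476,  0.184, -0.002]), 0.67)]
scene pill_bottle [(array([ 0.566,  0.089, -0.002]), 0.78)]
scene timer [(array([ 0.397,  0.031, -0.003]), 0.67)]
scene organiser [(array([0.398, 0.301, 0.002]), 0.86)]
```

View pics/m9.png

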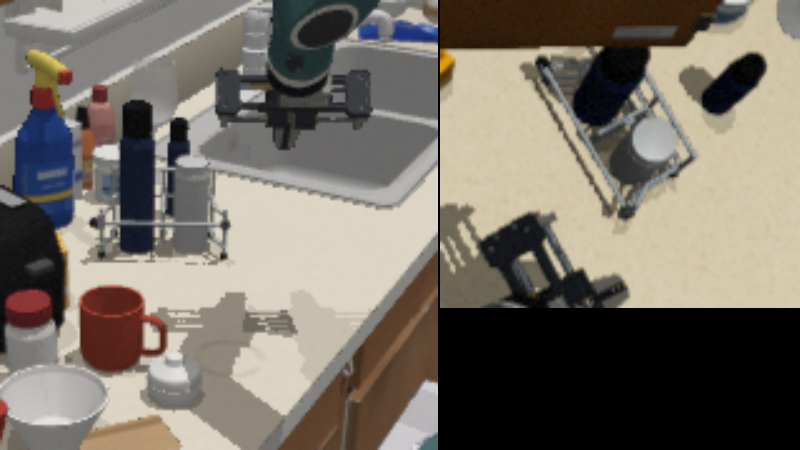

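The bar is level across both cans, from (95,222) to (225,225). Both cans stand upright and the gripper is clear.

```bash
python3 - <<'E'
from h import *
env.pause(0.3); print(workorder.finish_job(), env.sense()['t'])
E
```

```text
the job is handed in; nothing more can be done
the job is handed in; nothing more can be done
```

I pushed the steel tin upright into the right bay and shut the retaining bar across both cans. The job was handed in at about 29 s, and it gives no verdict.

- **Which can:** the larger spray can (228 mm) already stood in the left bay. The smaller look-alike (about 158 mm) stood outside the rack and was not touched.
- **The push:** I pushed low, about 25 mm above the worktop, in two stretches. I stopped when the reaction force reached about 4 N against the back rod, well under the 18 N limit.
- **The bar:** I swung it over and down with the closed fingers until a 7 N stop.

**Last checks:**

| Thing | Measured (rack frame) | Wanted |
|---|---|---|
| Steel tin | x ≈ -0.003, y ≈ -0.042 | x -0.017 to 0.006, y ±0.052 |
| Spray can | x ≈ -0.007 to -0.012, y ≈ 0.037 to 0.039 | x -0.017 to 0.006, y ±0.052 |
| Bar end height | 57 to 63 mm, so within about 0.02 rad of shut | 60 mm when shut |

Both cans look upright in the last picture, and the gripper is clear of everything. The other things are where they were, within measuring error.

**Checks that disagreed:**
- In the last top view the network reported the bowl as the carton. The scene view had the carton in its place.
- The two cameras differ by a few millimetres on the x of both cans. One partial view put the tin at -0.011, still within range.

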